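# Pack, close and log a case of cigars

### The arm

A 7-joint arm with a two-finger parallel gripper is mounted at the origin on the work surface. World frame = base frame: x ahead of the robot, y to its left, z up, the work surface at z = 0. Lengths are in m, angles in rad, forces in N, time in s.
With the tool pointing down it reaches from about 0.4 to 0.85 m from the base axis. Payload 10.4 kg.
Tool frame: the origin (TCP) lies at the very end of the fingers, on their centre line; the grasp point (between the pads) lies 19 mm behind it (manip.grip_point_offset is the distance from the TCP to the grasp point, in m); z points along the fingers, y is the line along which they close (so a half turn about z gives the same grasp; the last joint's range is limited). The gripper opens to 85 mm and grips with 20 to 120 N. Pads are 22 mm wide; open, the fingers measure 114 mm over their backs; the gripper's body (76 mm by 85 mm) begins 54 mm behind the grasp point. The pads swing forward as they close: fully open they stand 13 mm farther back than shut.
Start: joints at [-1.13, 0.332, -0.065, 1.46, 0.022, 1.35, -0.088], TCP at [0.28, 0.559, 0.231] pointing down, gripper open.
Joint ranges: [-2.6, 2.6], [-0.5, 2.12], [-1.47, 1.34], [0.16, 2.42], [-1.27, 4.41], [0.06, 2.06], [-2.6, 2.6]. Speed limits (rad/s): [2.22, 2.22, 2.79, 2.79, 3.14, 3.14, 3.14].

### API

Orientations are given as a unit quaternion [x, y, z, w].
In Python, from workcell import manip gives the robot as it stands. The module is installed in compiled form; this text tells all that it offers.
- The arm moves only by the tool step_arm, never from a script. Its argument "moves" is a list of rows, each a list of 7 numbers: the closure, from 0 (fully open) to 1 (shut), then the shift along the world's x, y, z in mm, then the turn, a rotation vector about the world's x, y, z in rad. In form: [[grip, tx, ty, tz, ax, ay, az], ...]. A call has 1 to 10 rows; each row is the pose to reach, as a shift and turn from the pose commanded when the call began; what a row does not reach only later rows make up. A row lasts 1/10 s, in which the tool goes at most 50 mm and 8.59 degrees, less where a joint would pass 70% of its speed; a pose out of reach is approached as far as the arm can. A call with a gripper value outside its range is refused whole. The fingers move at their own pace and stop on an object; "grip_force" is the grip in N (left out, the last holds). Time passes only in rows, so rows that repeat a pose let the fingers close. It gives the time, the measured TCP pose, the force, the opening and the grip force at its end, in the units of the state.
- manip.get_obs(): the state, without advancing time (a new reading comes with each control period).
- manip.camera(name): name is "side" or "top" or "wrist"; returns a dict with "image" (420x560x3 uint8, blue, green, red), "K" (3x3 intrinsics, pixels), "rvec" (rotation vector, rad) and "tvec" (3), from world to camera coordinates, as OpenCV has them; the wrist camera has in their place "mount" (4x4, takes a point from camera to tool coordinates, whose origin is the TCP and whose axes are the flange's). Camera axes: x right, y down, z forward; pixel columns grow to the right and rows downward; lengths in m; the calibration is good to about 2 mm. A picture is of the moment at which its call begins: read the wrist's pose just before it. There is no depth.
- manip.hand_in(): hands the job in; it is judged then, once.
The state is a dict: "clock": time; "joint_pos": joint angles; "joint_velocities": joint speeds; "tau": joint torques, N m; "position": TCP position; "ee_rot": TCP orientation; "ft_force": force on the tool from outside, world axes, zero at the start; "torque": the same for the moment, N m; "grip_width": opening from 0.0 (shut) to 1.0 (fully open); "grasp_force": force on a finger pad.
Only numpy, scipy, OpenCV 4.12 (cv2) and the standard library are available. Lean on these libraries where they do the work, as an engineer would, in place of code of your own. Each camera call takes 0.05 s, during which the arm holds its last target. There are 200 camera calls.

### The job

Pack all the cigars from the rolling board flat into the wooden case, then close its lid and press it down past the catch until it is fully shut. Then pick up the scanner, aim its window at the middle of the stock label on the lid from about 10 cm away and hold it steady there for two seconds or more, and lay it back flat on its rubber mat. Leave everything else on the table where it is.

Things in the scene. Friction and masses are not known exactly. Their poses are not given: they have to be found in the camera images.
- case: wooden cigar case, fixed, outside 170 (x) x 235 (y) x 60 mm (z), walls and floor 7 mm, open at the top; origin at the centre of its underside, front towards its -x. Its clear floor, 156 x 221 mm, takes four cigars side by side lying along the case's x, about 48 mm apart. A sprung round catch sits in the middle of its front wall, 40 mm up
- lid (a joint): lid of the case: 0 = fully shut, grows as it opens (rad, to 1.95); starts at 1.62 to 1.85. Wooden panel 170 x 235 x 8 mm, hinged along the case's far (+x) top edge; stiff hinges (0.34 Nm): it stays where left and must be pushed all the way down. At 0.09 rad (front edge 16 mm up) it meets the sprung catch; about 8 N near its front edge takes it past with a snap, to 0
- lid_hinge (a point): on the hinge axis in the middle of the lid's width, at the level of the lid's underside, 60.5 mm above the table; it sits on the lid: its x points from the front edge to the hinge, y along the hinge, z out of the lid's outer face (up when shut)
- lid_edge (a point): middle of the lid's front edge on its outer face, 170 mm from the hinge; axes as for lid_hinge. In front of it a brass tongue, 30 mm wide, 5 mm thick, hangs 38 mm below the lid's underside, 15 mm in front of the edge
- label (a point): centre of the white striped stock label, 50 x 70 mm, on the lid's outer face (the top, when shut), 85 mm from the hinge; z points out of the label
- board: light wooden rolling board, fixed, 340 (x) x 280 (y) x 15 mm; on the robot's left or right; origin at the centre of its underside
- mat: thin black rubber mat, fixed, 200 (x) x 160 (y) x 4 mm, on the other side from the board; the scanner's place; origin at the centre of its underside
- scanner: label scanner, grey and black, about 250 g, lying flat, 158 mm long (x from -75 to +83 mm): handle 38 mm wide (y), 34 high, x -75 to +27; ahead of it a head 52 wide, 60 high, whose front looks forward and 45 degrees down. Origin on its underside, 75 mm from the handle's end; z up when flat; its x starts pointing roughly away from the robot. Grip it from above across the handle near its origin
- window (a point): centre of the scanner's glass window, 77 mm ahead of the scanner's origin and 21 mm above its underside; x is the viewing direction (45 degrees below the scanner's x), y to the scanner's left. It reads from 50 to 150 mm away, up to 55 degrees off square to the label
- cigar1: box-pressed cigar: dark brown bar with rounded edges, 125 mm long (its x), 22 wide (y), 20 high (z), 30 g, soft-looking but rigid; origin at the centre of its underside. Starts lying on the rolling board, roughly along the table's x, about 55 mm from the next. Three or four of the four are there
- cigar2: box-pressed cigar: dark brown bar with rounded edges, 125 mm long (its x), 22 wide (y), 20 high (z), 30 g, soft-looking but rigid; origin at the centre of its underside. Starts lying on the rolling board, roughly along the table's x, about 55 mm from the next. Three or four of the four are there
- cigar3: box-pressed cigar: dark brown bar with rounded edges, 125 mm long (its x), 22 wide (y), 20 high (z), 30 g, soft-looking but rigid; origin at the centre of its underside. Starts lying on the rolling board, roughly along the table's x, about 55 mm from the next. Three or four of the four are there
- cigar4: box-pressed cigar: dark brown bar with rounded edges, 125 mm long (its x), 22 wide (y), 20 high (z), 30 g, soft-looking but rigid; origin at the centre of its underside. Starts lying on the rolling board, roughly along the table's x, about 55 mm from the next. Three or four of the four are there
- blade: bystander: half-moon steel blade, 130 x 45 x 5 mm, lying at the far end of the board
- brush: bystander: brush, 170 mm, lying beyond the mat
- jar: bystander: glass jar, 56 mm across, 70 mm high, in front of the case
- gauge: bystander: wooden strip gauge, 120 x 35 x 10 mm, in front of the case
- mug: bystander: white mug, 76 mm across, 90 mm high, far side of the table
- ashtray: bystander: white bowl, 130 mm across, 35 mm high, far side of the table
- weight: bystander: dark steel weight, 70 mm across, 70 mm high, behind the case
Mind the look-alikes: they are no part of the job. Leave any green or orange look-alike of the cigar2 alone.

How it is judged:
By the outcome, as a careful person would: the job done as asked, in the order asked, and still so for the second after the job is handed in, with the robot touching nothing.
Of cigar1, cigar2, cigar3, cigar4 only 3 to 4 are there at a start; the rules pass over those that are not, and their reading is None.
At some moment in a run one of cigar1, cigar2, cigar3, cigar4, scanner may be knocked a few centimetres aside while the robot is not near it.
It also fails if it takes over 210 s, if anything falls off the work surface, if the arm or the gripper's body presses on something with over 40 N, if the wrist force passes 120 N, or if a joint passes its speed limit or range.

## Working session

There is one attempt and no reset: what is moved stays moved. The work goes in short steps, Python scripts to look and compute and a tool call to move; the robot and the scene stay as the last step left them, time stands still between calls to the robot, and variables do not carry over. Pictures are saved under pics/ and viewed, at most 14 in all, crops included, and the job is handed in when it is done.

Besides the shell and the picture viewer there is one more tool, called by a JSON object that holds its "method" and its "body". step_arm: Moves the arm, as the interface text tells. Its arguments: {"type":"object","properties":{"moves":{"type":"array","items":{"type":"array","items":{"type":"number"}}},"grip_force":{"type":"number"}},"required":["moves"]}

```bash
mkdir -p pics
cat > h.py <<'E'
import numpy as np, cv2, json
from scipy.spatial.transform import Rotation as R
from workcell import manip
def cam(name):
    o=manip.get_obs(); c=manip.camera(name); K=np.array(c["K"]); 
    if name=="wrist":
        T=np.eye(4); T[:3,:3]=R.from_quat(o["ee_rot"]).as_matrix(); T[:3,3]=o["position"]
        C=T@np.array(c["mount"])      # cam->world
    else:
        W=np.eye(4); W[:3,:3]=cv2.Rodrigues(np.array(c["rvec"],float))[0]; W[:3,3]=np.ravel(c["tvec"]); C=np.linalg.inv(W)
    return c["image"],K,C
def save(name,fn):
    im,K,C=cam(name); cv2.imwrite(f"pics/{fn}.png",im); np.savez(f"pics/{fn}.npz",K=K,C=C); return im,K,C
def load(fn):
    d=np.load(f"pics/{fn}.npz"); return cv2.imread(f"pics/{fn}.png"),d["K"],d["C"]
def ray(K,C,px):
    px=np.atleast_2d(np.array(px,float)); d=np.c_[px,np.ones(len(px))]@np.linalg.inv(K).T@C[:3,:3].T
    return C[:3,3],d/np.linalg.norm(d,axis=1)[:,None]
def onplane(K,C,px,z):
    o,d=ray(K,C,px); return o+d*((z-o[2])/d[:,2])[:,None]
def tri(*v):  # v: (K,C,px)
    A=np.zeros((3,3));b=np.zeros(3);L=[]
    for K,C,px in v:
        o,d=ray(K,C,px);d=d[0];P=np.eye(3)-np.outer(d,d);A+=P;b+=P@o;L.append((o,P))
    x=np.linalg.solve(A,b); return x,[np.linalg.norm(P@(x-o)) for o,P in L]
def proj(K,C,X):
    W=np.linalg.inv(C);p=np.atleast_2d(X)@W[:3,:3].T+W[:3,3];p=p@K.T;return p[:,:2]/p[:,2:]
def st():
    o=manip.get_obs(); print({k:np.round(o[k],3).tolist() for k in("clock","joint_pos","position","ee_rot","ft_force","grip_width","grasp_force")})
E
python3 - <<'E'
from h import *
for n in("top","side","wrist"):
    im,K,C=save(n,n+"0"); print(n,K.round(1).tolist(),C.round(3).tolist())
a=cv2.imread("pics/top0.png");b=cv2.imread("pics/side0.png");
st()
E
```

```text
top [[501.0, 0.0, 281.0], [0.0, 501.0, 211.1], [0.0, 0.0, 1.0]] [[-0.002, -0.996, 0.094, 0.375], [-1.0, 0.002, -0.004, 0.115], [0.004, -0.094, -0.996, 1.618], [0.0, 0.0, 0.0, 1.0]]
side [[394.6, 0.0, 279.1], [0.0, 394.6, 206.4], [0.0, 0.0, 1.0]] [[0.944, -0.191, 0.271, 0.203], [-0.331, -0.56, 0.76, -0.709], [0.007, -0.806, -0.591, 0.749], [0.0, 0.0, 0.0, 1.0]]
wrist [[377.5, 0.0, 279.5], [0.0, 377.5, 209.3], [0.0, 0.0, 1.0]] [[0.448, 0.853, 0.268, 0.21], [0.894, -0.427, -0.136, 0.593], [-0.001, 0.3, -0.954, 0.374], [0.0, 0.0, 0.0, 1.0]]
{'clock': 0.15, 'joint_pos': [-1.13, 0.333, -0.065, 1.461, 0.022, 1.35, -0.089], 'position': [0.279, 0.559, 0.231], 'ee_rot': [0.23, 0.973, -0.001, -0.0], 'ft_force': [-0.246, -0.515, -0.494], 'grip_width': 0.998, 'grasp_force': 0.0}
```

View pics/top0.png

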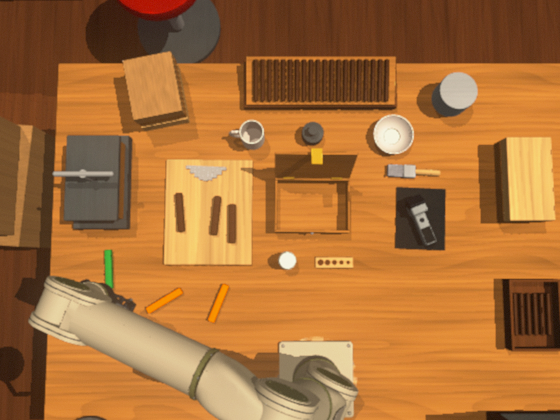

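View pics/side0.png

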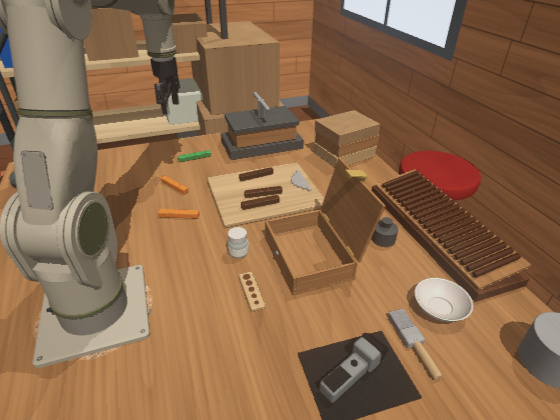

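The top view shows three brown cigars on the board at about (180,212), (215,215) and (232,223). Possible look-alikes:
- green at (108,270)
- orange at (165,300) and (218,302)
- the rack bars at (320,82)

I choose the three on the board. The case is at (313,205), its lid is open, and its yellow tongue is at (317,156). The scanner is on the mat at (422,220), with its head towards (415,205).

```bash
cat > m1.py <<'E'
from h import *
def blobs(fn,roi,f,amin=60):
    im,K,C=load(fn); hsv=cv2.cvtColor(im,cv2.COLOR_BGR2HSV); x0,y0,x1,y1=roi
    m=np.zeros(im.shape[:2],np.uint8); m[y0:y1,x0:x1]=(f(hsv)*255).astype(np.uint8)[y0:y1,x0:x1]
    cs=[c for c in cv2.findContours(m,cv2.RETR_EXTERNAL,cv2.CHAIN_APPROX_NONE)[0] if cv2.contourArea(c)>amin]
    return cs,K,C
if __name__=="__main__":
    dark=lambda h:h[...,2]<100
    ct,Kt,Ct=blobs("top0",(165,165,250,262),dark); cs,Ks,Cs=blobs("side0",(215,160,320,215),dark)
    for c in ct:
        r=cv2.minAreaRect(c); P=onplane(Kt,Ct,cv2.boxPoints(r),0.035)
        print("top",np.round(r[0]),np.round(r[1],1),P[:,:2].round(3).tolist(),P.mean(0).round(3))
    for c in cs:
        r=cv2.minAreaRect(c); P=onplane(Ks,Cs,[r[0]],0.03); print("side",np.round(r[0]),np.round(r[1],1),P.round(3))
    # scanner/mat
    ct,Kt,Ct=blobs("top0",(380,175,460,260),lambda h:h[...,2]<60)
    for c in ct: print("mat",onplane(Kt,Ct,cv2.boxPoints(cv2.minAreaRect(c)),.004)[:,:2].round(3).tolist())
    a,_,_=load("top0");b,_,_=load("side0")
    A=cv2.resize(a[120:260,160:460],None,fx=2.6,fy=2.6,interpolation=cv2.INTER_CUBIC); cv2.imwrite("pics/cropA.png",A)
    B=cv2.resize(b[160:420,200:480],None,fx=2.3,fy=2.3,interpolation=cv2.INTER_CUBIC);cv2.imwrite("pics/cropB.png",B)
E
python3 m1.py
```

```text
side [260. 202.] [ 7.6 38.2] [[0.482 0.257 0.03 ]]
side [263. 192.] [ 7.4 36.8] [[0.509 0.309 0.03 ]]
side [255. 174.] [ 6.9 34. ] [[0.518 0.422 0.03 ]]
mat [[0.595, -0.269], [0.595, -0.419], [0.407, -0.413], [0.407, -0.265]]
```

View pics/cropA.png

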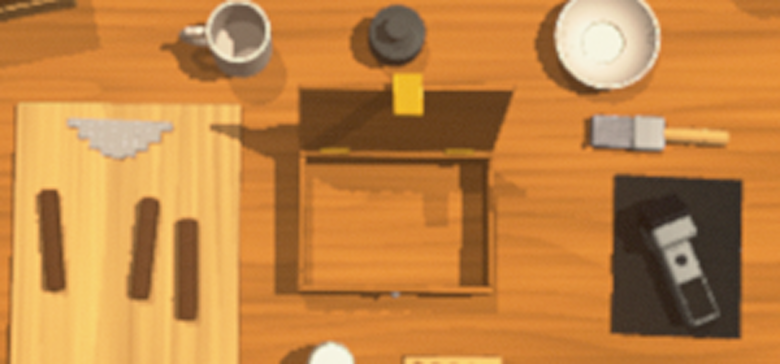

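View pics/cropB.png

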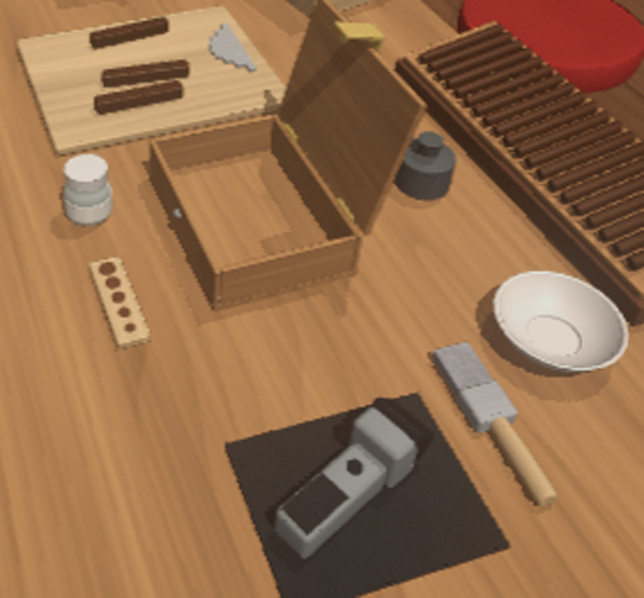

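Both crops confirm the three dark-brown bars on the board, at (52,241), (144,249) and (187,270) in crop A. The case rim corners in A are about (298,292), (494,292), (300,153) and (494,153), and the scanner head is up-left at (670,215).

Run:
```python
from h import *
from m1 import blobs
im,K,C=load("top0"); S,Ks,Cs=load("side0"); hsv=cv2.cvtColor(im,cv2.COLOR_BGR2HSV)
print("hsv",hsv[215,215],hsv[240,200],hsv[212,180])
A=lambda u,v:(160+u/2.6-.3,120+v/2.6-.3); B=lambda u,v:(200+u/2.3-.3,160+v/2.3-.3)
for c in blobs("top0",(168,185,248,255),lambda h:h[...,2]<130)[0]:
    r=cv2.minAreaRect(c);P=onplane(K,C,cv2.boxPoints(r),.035); e=P[1]-P[0] if np.linalg.norm(P[1]-P[0])>np.linalg.norm(P[2]-P[1]) else P[2]-P[1]
    print("cig",np.round(r[0],1),P.mean(0).round(4),"len",np.linalg.norm(e).round(3),"yaw",np.degrees(np.arctan(e[1]/e[0])).round(1))
rim=onplane(K,C,[A(298,292),A(494,292),A(494,153),A(300,153)],.06);print("rim",rim[:,:2].round(3).tolist(),rim.mean(0))
for n,p,q in(("FL",A(298,290),B(150,148)),("FR",A(494,290),B(216,276)),("tongueFar L",A(393,75),B(334,26)),("board FRc",A(240,105),B(222,9))):
    x,e=tri((K,C,p),(Ks,Cs,q));print(n,x.round(4),np.round(e,4))
mat=onplane(K,C,[A(615,177),A(741,181),A(741,337),A(611,332)],.004);print("mat",mat.mean(0).round(3),mat[:,:2].round(3).tolist())
# cigar end-cap triangulation for height
ct=blobs("top0",(168,185,248,255),lambda h:h[...,2]<130)[0]
cs=blobs("side0",(215,160,320,215),lambda h:h[...,2]<100)[0]
ct=sorted(ct,key=lambda c:c[:,0,0].mean()); cs=sorted(cs,key=lambda c:c[:,0,1].mean())
for a,b in zip(ct,cs):
    x,e=tri((K,C,cv2.minAreaRect(a)[0]),(Ks,Cs,cv2.minAreaRect(b)[0]));print("cig tri",x.round(4),np.round(e,4))
```

```text
hsv [ 12 158 124] [ 18 146 244] [ 12 163 122]
cig [232.  223.5] [0.485  0.2637 0.035 ] len 0.117 yaw 0.4
cig [215.2 215.5] [0.5104 0.3172 0.035 ] len 0.12 yaw -5.7
cig [179.5 212.4] [0.5205 0.4303 0.035 ] len 0.119 yaw 5.1
rim [[0.456, 0.129], [0.456, -0.105], [0.624, -0.108], [0.624, 0.127]] [0.54016325 0.01087193 0.06      ]
FL [0.4595 0.1296 0.0445] [0. 0.]
FR [ 0.4575 -0.1057  0.0547] [0.0011 0.0011]
tongueFar L [0.6622 0.0329 0.2398] [0.0191 0.0191]
board FRc [0.6213 0.2039 0.179 ] [0.0394 0.0394]
mat [ 0.503 -0.342  0.004] [[0.602, -0.267], [0.597, -0.424], [0.402, -0.418], [0.409, -0.257]]
cig tri [0.5213 0.4327 0.0228] [0.0001 0.0001]
cig tri [0.5117 0.3185 0.0234] [0.0005 0.0005]
cig tri [0.485  0.2648 0.0243] [0.0005 0.0005]
```

{"method": "step_arm", "body": {"moves": [[0.6, 191, -249, 0, 0, 0, 0.47], [0.6, 191, -249, 0, 0, 0, 0.47], [0.6, 191, -249, 0, 0, 0, 0.47], [0.6, 191, -249, 0, 0, 0, 0.47], [0.6, 191, -249, 0, 0, 0, 0.47], [0.6, 191, -249, 0, 0, 0, 0.47], [0.6, 191, -249, 0, 0, 0, 0.47], [0.6, 191, -249, 0, 0, 0, 0.47], [0.6, 191, -249, 0, 0, 0, 0.47], [0.6, 191, -249, 0, 0, 0, 0.47]], "grip_force": 30}}

```text
clock: 1.15
position: [0.4696, 0.3114, 0.2312]
ee_rot: [-0.004, 1.0, 0.0, -0.0]
ft_force: [-0.0, -0.3, -0.3]
grip_width: 0.394
grasp_force: 0.0
```

```bash
cat > m2.py <<'E'
import sys
from m1 import *
def run(fn,z):
    cs,K,C=blobs(fn,(0,0,560,420),lambda h:(h[...,2]<130)&(h[...,0]<25)&(h[...,1]>60),900)
    for c in cs:
        r=cv2.minAreaRect(c);P=onplane(K,C,cv2.boxPoints(r),z);E=[P[1]-P[0],P[2]-P[1]];E.sort(key=np.linalg.norm);e=E[1]
        print("cig",np.round(r[0]),P.mean(0).round(4),"size",np.linalg.norm(E,axis=1).round(3),"yaw",np.arctan(e[1]/e[0]).round(3))
if __name__=="__main__":
    save("wrist",sys.argv[1]);st();run(sys.argv[1],.035)
E
python3 m2.py w1
```

```text
{'clock': 1.2, 'joint_pos': [-0.715, 0.195, 0.056, 1.633, -0.012, 1.315, 0.922], 'position': [0.47, 0.311, 0.231], 'ee_rot': [-0.004, 1.0, 0.0, -0.0], 'ft_force': [-0.373, -0.385, -0.167], 'grip_width': 0.397, 'grasp_force': 0.0}
cig [289. 217.] [0.5089 0.3206 0.035 ] size [0.029 0.128] yaw -0.099
cig [235. 190.] [0.4835 0.2701 0.035 ] size [0.032 0.124] yaw 0.027
cig [280. 210.] [0.5358 0.3119 0.035 ] size [0.438 0.449] yaw -1.563
```

View pics/w1.png

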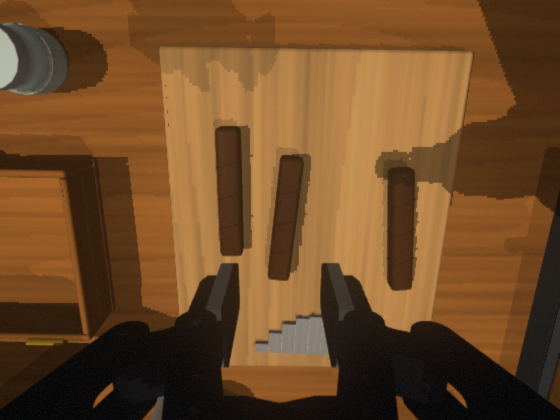

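The wrist view shows the three cigars at (230,191), (286,217) and (400,229), and the blade at the board's far end at (295,335). The mask has picked up shadow edges, so I'll use these hand-read centres.

Run:
```python
from h import *
_,K,C=load("w1");_,Kt,Ct=load("top0")
for n,a,b,t in(("c1",(228.5,127),(232,254),(232,223.5)),("c2",(291,156),(280,279),(215.2,215.5)),("c3",(400,168),(401,289),(179.5,212.4))):
    P=onplane(K,C,[a,b],.035);d=P[1]-P[0];x,e=tri((K,C,(np.array(a)+b)/2),(Kt,Ct,t))
    print(n,P.mean(0).round(4),"yaw",np.arctan(d[1]/d[0]).round(3),"len",np.linalg.norm(d).round(3),"tri",x.round(4),np.round(e,4))
# case corner (far-left in the wrist picture)
print(onplane(K,C,[(65,176),(85,333)],.06).round(4), onplane(K,C,[(162,48),(471,52)],.015).round(4))
```

```text
c1 [0.4836 0.2656 0.035 ] yaw -0.004 len 0.122 tri [0.485  0.2644 0.0204] [0.001 0.001]
c2 [0.5096 0.317  0.035 ] yaw -0.072 len 0.124 tri [0.5111 0.3181 0.022 ] [0.0007 0.0007]
c3 [0.5199 0.428  0.035 ] yaw 0.111 len 0.125 tri [0.5218 0.4328 0.0208] [0.0004 0.0004]
[[0.4623 0.129  0.06  ]
 [0.6182 0.1231 0.06  ]] [[0.3566 0.207  0.015 ]
 [0.3577 0.4795 0.015 ]]
```

{"method": "step_arm", "body": {"moves": [[0.6, 14, -46, -50, 0, 0, 0], [0.6, 14, -46, -100, 0, 0, 0], [0.6, 14, -46, -150, 0, 0, 0], [0.6, 14, -46, -190, 0, 0, 0], [0.6, 14, -46, -205, 0, 0, 0], [0.6, 14, -46, -212, 0, 0, 0], [0.6, 14, -46, -212, 0, 0, 0], [0.9, 14, -46, -212, 0, 0, 0], [0.9, 14, -46, -212, 0, 0, 0], [0.9, 14, -46, -212, 0, 0, 0]], "grip_force": 30}}

```text
clock: 2.2
position: [0.4855, 0.2648, 0.021]
ee_rot: [-0.003, 1.0, 0.001, 0.001]
ft_force: [0.3, 0.1, 5.6]
grip_width: 0.248
grasp_force: 31.5
```

{"method": "step_arm", "body": {"moves": [[1, 0, 0, 0, 0, 0, 0], [1, 0, 0, 0, 0, 0, 0], [1, 0, 0, 0, 0, 0, 0], [1, 0, 0, 40, 0, 0, 0], [1, 0, 0, 80, 0, 0, 0], [1, 0, 0, 110, 0, 0, 0], [1, 0, 0, 110, 0, 0, 0]], "grip_force": 30}}

```text
clock: 2.9
position: [0.487, 0.2654, 0.1346]
ee_rot: [-0.003, 1.0, 0.002, 0.003]
ft_force: [0.3, 0.3, -0.8]
grip_width: 0.246
grasp_force: 30.7
```

{"method": "step_arm", "body": {"moves": [[1, 48, -316, 0, 0, 0, 0], [1, 48, -316, 0, 0, 0, 0], [1, 48, -316, 0, 0, 0, 0], [1, 48, -316, 0, 0, 0, 0], [1, 48, -316, 0, 0, 0, 0], [1, 48, -316, 0, 0, 0, 0], [1, 48, -316, 0, 0, 0, 0], [1, 48, -316, 0, 0, 0, 0], [1, 48, -316, 0, 0, 0, 0], [1, 48, -316, 0, 0, 0, 0]]}}

```text
clock: 3.9
position: [0.5324, -0.0504, 0.1291]
ee_rot: [-0.004, 1.0, 0.0, -0.0]
ft_force: [0.1, -0.2, -1.2]
grip_width: 0.243
grasp_force: 30.7
```

Run:
```python
from h import *
save("wrist","w2");st()
```

```text
{'clock': 3.95, 'joint_pos': [-0.258, 0.218, 0.302, 1.841, -0.073, 1.093, 1.65], 'position': [0.532, -0.05, 0.129], 'ee_rot': [-0.004, 1.0, 0.0, -0.0], 'ft_force': [0.065, 0.7, -1.295], 'grip_width': 0.25, 'grasp_force': 30.688}
```

View pics/w2.png

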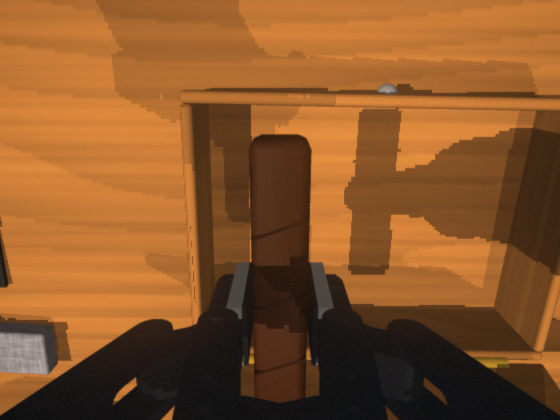

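The cigar is held straight between the pads. The case's front-right rim corner is at (182,95), the catch at (388,90), and the case is nearly square to the view.

Run:
```python
from h import *
_,K,C=load("w2")
P=onplane(K,C,[(182,92),(556,97),(198,325)],.06);print(P.round(4),"case yaw",-(P[1]-P[0])[0]/(P[1]-P[0])[1])
print("catch",onplane(K,C,[(388,88)],.04).round(4)); print("cigar end",onplane(K,C,[(280,135)],.14).round(4))
```

```text
[[ 0.4556 -0.1036  0.06  ]
 [ 0.4567  0.0981  0.06  ]
 [ 0.6009 -0.1033  0.06  ]] case yaw -0.005090469628999678
catch [[0.4526 0.0124 0.04  ]]
cigar end [[ 0.4692 -0.051   0.14  ]]
```

{"method": "step_arm", "body": {"moves": [[1, 0, 0, -40, 0, 0, 0], [1, 0, 0, -80, 0, 0, 0], [1, 0, 0, -100, 0, 0, 0], [1, 0, 0, -110, 0, 0, 0], [1, 0, 0, -115, 0, 0, 0], [1, 0, 0, -115, 0, 0, 0], [0.6, 0, 0, -115, 0, 0, 0], [0.6, 0, 0, -115, 0, 0, 0], [0.6, 0, 0, -115, 0, 0, 0]]}}

```text
clock: 4.85
position: [0.5331, -0.052, 0.0151]
ee_rot: [-0.003, 1.0, 0.0, 0.001]
ft_force: [-0.4, -0.4, -0.4]
grip_width: 0.401
grasp_force: 0.0
```

{"method": "step_arm", "body": {"moves": [[0.6, 0, 0, 50, 0, 0, 0], [0.6, 0, 0, 100, 0, 0, 0], [0.6, -22, 369, 186, 0, 0, -0.085], [0.6, -22, 369, 186, 0, 0, -0.085], [0.6, -22, 369, 186, 0, 0, -0.085], [0.6, -22, 369, 186, 0, 0, -0.085], [0.6, -22, 369, 186, 0, 0, -0.085], [0.6, -22, 369, 186, 0, 0, -0.085], [0.6, -22, 369, 186, 0, 0, -0.085], [0.6, -22, 369, 186, 0, 0, -0.085]]}}

```text
clock: 5.85
position: [0.5093, 0.3216, 0.2017]
ee_rot: [0.037, 0.999, 0.001, 0.0]
ft_force: [-0.8, 0.2, -0.3]
grip_width: 0.399
grasp_force: 0.0
```

{"method": "step_arm", "body": {"moves": [[0.6, 0, 0, 0, 0, 0, 0], [0.6, 0, 0, 0, 0, 0, 0]]}}

```text
clock: 6.05
position: [0.5105, 0.3171, 0.2004]
ee_rot: [0.039, 0.999, -0.0, 0.0]
ft_force: [0.4, -0.3, 0.1]
grip_width: 0.399
grasp_force: 0.0
```

Run:
```python
from h import *
im,K,C=save("wrist","w3");st()
# shadow-free mask: cigar tops are brighter-brown than... report columns of dark per row
h=cv2.cvtColor(im,cv2.COLOR_BGR2HSV)
m=((h[...,2]<130)&(h[...,0]<25)).astype(np.uint8)
for y in(90,110,130,150,170,190,210): 
    d=np.flatnonzero(np.diff(np.r_[0,m[y],0])); print(y,[(a,b) for a,b in d.reshape(-1,2).tolist() if b-a>8])
for w in((0.5105,.318,.035),(.521,.43,.035)): print(proj(K,C,w).round())
```

```text
{'clock': 6.1, 'joint_pos': [-0.709, 0.294, 0.096, 1.578, -0.029, 1.271, 0.883], 'position': [0.511, 0.316, 0.2], 'ee_rot': [0.04, 0.999, -0.0, 0.0], 'ft_force': [-0.794, -1.366, 0.215], 'grip_width': 0.404, 'grasp_force': 0.0}
90 [(13, 63), (508, 560)]
110 [(287, 300), (469, 560)]
130 [(0, 129), (267, 304), (392, 427), (442, 560)]
150 [(22, 122), (267, 302), (369, 560)]
170 [(28, 116), (117, 127), (267, 301), (364, 560)]
190 [(33, 113), (266, 302), (396, 429), (452, 464), (532, 560)]
210 [(39, 118), (266, 301), (398, 431), (461, 550), (551, 560)]
[[281. 187.]]
[[414. 189.]]
```

View pics/w3.png

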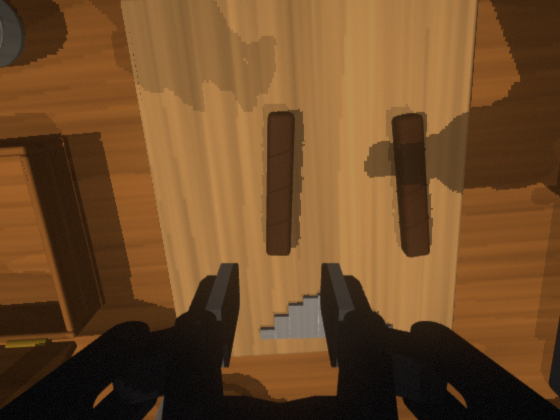

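c2 is at (280,183), centred and aligned between the fingers. c3 is at (411,185). Neither has moved, so I'll grasp c2.

{"method": "step_arm", "body": {"moves": [[0.6, 0, 0, -50, 0, 0, 0], [0.6, 0, 0, -100, 0, 0, 0], [0.6, 0, 0, -145, 0, 0, 0], [0.6, 0, 0, -170, 0, 0, 0], [0.6, 0, 0, -179, 0, 0, 0], [0.6, 0, 0, -179, 0, 0, 0], [1, 0, 0, -179, 0, 0, 0], [1, 0, 0, -179, 0, 0, 0], [1, 0, 0, -179, 0, 0, 0], [1, 0, 0, -179, 0, 0, 0]]}}

```text
clock: 7.1
position: [0.5116, 0.3175, 0.023]
ee_rot: [0.039, 0.999, 0.001, 0.001]
ft_force: [-1.6, -0.9, 7.7]
grip_width: 0.246
grasp_force: 32.4
```

{"method": "step_arm", "body": {"moves": [[1, 0, 0, 0, 0, 0, 0], [1, 0, 0, 50, 0, 0, 0], [1, 0, 0, 100, 0, 0, 0], [1, 22, -305, 110, 0, 0, 0.08], [1, 22, -305, 110, 0, 0, 0.08], [1, 22, -305, 110, 0, 0, 0.08], [1, 22, -305, 110, 0, 0, 0.08], [1, 22, -305, 110, 0, 0, 0.08], [1, 22, -305, 110, 0, 0, 0.08], [1, 22, -305, 110, 0, 0, 0.08]]}}

```text
clock: 8.1
position: [0.5329, 0.0046, 0.1324]
ee_rot: [0.004, 1.0, -0.001, 0.001]
ft_force: [0.3, -0.1, 0.1]
grip_width: 0.25
grasp_force: 31.5
```

{"method": "step_arm", "body": {"moves": [[1, 0, 0, 0, 0, 0, 0], [1, 0, 0, 0, 0, 0, 0], [1, 0, 0, -40, 0, 0, 0], [1, 0, 0, -80, 0, 0, 0], [1, 0, 0, -105, 0, 0, 0], [1, 0, 0, -116, 0, 0, 0], [1, 0, 0, -116, 0, 0, 0], [0.6, 0, 0, -116, 0, 0, 0], [0.6, 0, 0, -116, 0, 0, 0], [0.6, 0, 0, -116, 0, 0, 0]]}}

```text
clock: 9.1
position: [0.533, 0.0125, 0.016]
ee_rot: [-0.001, 1.0, 0.0, 0.001]
ft_force: [-0.1, 0.4, 0.1]
grip_width: 0.398
grasp_force: 0.0
```

{"method": "step_arm", "body": {"moves": [[0.6, 0, 0, 50, 0, 0, 0], [0.6, 0, 0, 100, 0, 0, 0], [0.6, -14, 416, 185, 0, 0, 0.1], [0.6, -14, 416, 185, 0, 0, 0.1], [0.6, -14, 416, 185, 0, 0, 0.1], [0.6, -14, 416, 185, 0, 0, 0.1], [0.6, -14, 416, 185, 0, 0, 0.1], [0.6, -14, 416, 185, 0, 0, 0.1], [0.6, -14, 416, 185, 0, 0, 0.1], [0.6, -14, 416, 185, 0, 0, 0.1]]}}

```text
clock: 10.1
position: [0.519, 0.4057, 0.1964]
ee_rot: [-0.051, 0.999, 0.0, 0.0]
ft_force: [0.7, 0.4, 1.2]
grip_width: 0.405
grasp_force: 0.0
```

{"method": "step_arm", "body": {"moves": [[0.6, 0, 0, 0, 0, 0, 0], [0.6, 0, 0, 0, 0, 0, 0], [0.6, 0, 0, 0, 0, 0, 0]]}}

```text
clock: 10.4
position: [0.5199, 0.4024, 0.1953]
ee_rot: [-0.05, 0.999, -0.0, 0.0]
ft_force: [0.1, -0.0, -0.5]
grip_width: 0.399
grasp_force: 0.0
```

Run:
```python
from h import *
im,K,C=save("wrist","w4");st()
h=cv2.cvtColor(im,cv2.COLOR_BGR2HSV)
m=((h[...,2]<130)&(h[...,0]<25)).astype(np.uint8)
for y in(100,120,140,160,180,200,220,240,250): 
    d=np.flatnonzero(np.diff(np.r_[0,m[y],0])); print(y,[(a,b) for a,b in d.reshape(-1,2).tolist() if b-a>8 and 200<a<400])
print(proj(K,C,[(.519,.429,.035),(.458,.423,.035)]).round())
```

```text
{'clock': 10.45, 'joint_pos': [-0.763, 0.42, 0.047, 1.419, -0.019, 1.303, 0.955], 'position': [0.52, 0.402, 0.195], 'ee_rot': [-0.05, 0.999, -0.0, 0.0], 'ft_force': [0.009, -1.478, -0.428], 'grip_width': 0.402, 'grasp_force': 0.0}
100 []
120 [(301, 338), (380, 389), (397, 438)]
140 [(300, 335)]
160 [(300, 335)]
180 [(299, 335), (363, 515)]
200 [(299, 332), (365, 495)]
220 [(298, 331), (362, 406)]
240 [(297, 331), (358, 515)]
250 [(297, 329), (381, 501)]
[[312. 191.]
 [314. 115.]]
```

The mask is shadowed on the right, but the cigar's left edge and half its width put its centre at about (312,190), as predicted. I'll grasp it there.

{"method": "step_arm", "body": {"moves": [[0.6, -1, 27, 0, 0, 0, 0], [0.6, -1, 27, -50, 0, 0, 0], [0.6, -1, 27, -100, 0, 0, 0], [0.6, -1, 27, -145, 0, 0, 0], [0.6, -1, 27, -168, 0, 0, 0], [0.6, -1, 27, -174, 0, 0, 0], [0.6, -1, 27, -174, 0, 0, 0], [1, -1, 27, -174, 0, 0, 0], [1, -1, 27, -174, 0, 0, 0], [1, -1, 27, -174, 0, 0, 0]]}}

```text
clock: 11.45
position: [0.5195, 0.4313, 0.0236]
ee_rot: [-0.05, 0.999, 0.001, 0.001]
ft_force: [-0.4, -2.6, 7.3]
grip_width: 0.248
grasp_force: 32.0
```

{"method": "step_arm", "body": {"moves": [[1, 0, 0, 0, 0, 0, 0], [1, 0, 0, 0, 0, 0, 0], [1, 0, 0, 50, 0, 0, 0], [1, 0, 0, 100, 0, 0, 0], [1, 14, -354, 110, 0, 0, -0.1], [1, 14, -354, 110, 0, 0, -0.1], [1, 14, -354, 110, 0, 0, -0.1], [1, 14, -354, 110, 0, 0, -0.1], [1, 14, -354, 110, 0, 0, -0.1], [1, 14, -354, 110, 0, 0, -0.1]]}}

```text
clock: 12.45
position: [0.5303, 0.1292, 0.1309]
ee_rot: [-0.001, 1.0, 0.0, 0.001]
ft_force: [0.7, 0.4, -0.7]
grip_width: 0.246
grasp_force: 31.1
```

{"method": "step_arm", "body": {"moves": [[1, 2, -51, 0, 0, 0, 0], [1, 2, -51, 0, 0, 0, 0], [1, 2, -51, 0, 0, 0, 0], [1, 2, -51, 0, 0, 0, 0]]}}

```text
clock: 12.85
position: [0.5324, 0.0814, 0.1303]
ee_rot: [-0.001, 1.0, 0.0, 0.0]
ft_force: [-0.8, -0.5, -0.3]
grip_width: 0.249
grasp_force: 31.1
```

{"method": "step_arm", "body": {"moves": [[1, 1, -6, -40, 0, 0, 0], [1, 1, -6, -80, 0, 0, 0], [1, 1, -6, -105, 0, 0, 0], [1, 1, -6, -115, 0, 0, 0], [1, 1, -6, -115, 0, 0, 0], [0.6, 1, -6, -115, 0, 0, 0], [0.6, 1, -6, -115, 0, 0, 0], [0.6, 1, -6, -115, 0, 0, 0], [0.6, 1, -6, -65, 0, 0, 0], [0.6, 1, -6, -15, 0, 0, 0]]}}

```text
clock: 13.85
position: [0.5321, 0.0739, 0.1153]
ee_rot: [-0.001, 1.0, -0.0, -0.001]
ft_force: [1.8, 0.1, 1.1]
grip_width: 0.399
grasp_force: 0.0
```

{"method": "step_arm", "body": {"moves": [[0.6, 0, 0, 50, 0, 0, 0], [0.6, -50, -60, 100, 0, 0, 0], [0.8, -90, -60, 150, 0, 0, 0], [1, -130, -60, 190, 0, 0, 0], [1, -130, -60, 190, 0, 0, 0], [1, -130, -60, 190, 0, 0, 0]]}}

```text
clock: 14.45
position: [0.4024, 0.0134, 0.3099]
ee_rot: [-0.0, 1.0, 0.001, 0.004]
ft_force: [0.9, -0.8, -0.2]
grip_width: 0.002
grasp_force: 0.0
```

Run:
```python
from h import *
st();a,_,_=save("wrist","w5");b,_,_=save("side","side1");save("top","top1")
c=np.hstack([cv2.resize(a,(400,300)),cv2.resize(b[150:420,200:560],(400,300))]);cv2.imwrite("pics/c5.png",c)
```

```text
{'clock': 14.45, 'joint_pos': [-0.384, -0.223, 0.2, 1.875, 0.043, 1.478, 1.379], 'position': [0.402, 0.013, 0.31], 'ee_rot': [-0.0, 1.0, 0.001, 0.004], 'ft_force': [0.895, -0.83, -0.203], 'grip_width': 0.002, 'grasp_force': 0.0}
```

View pics/c5.png

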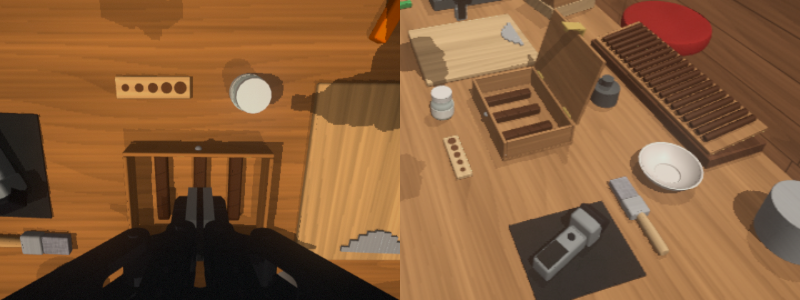

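All three cigars lie flat in the case, and the board holds only the blade. The scanner hasn't moved and the lid is still open. Next I'll measure the lid from its tongue.

Run:
```python
from h import *
from m1 import blobs
Y=lambda h:(h[...,0]>20)&(h[...,0]<32)&(h[...,1]>170)&(h[...,2]>140)
v=[]
for fn,roi in(("top0",(300,140,335,172)),("side0",(335,160,380,185))):
    cs,K,C=blobs(fn,roi,Y,20); c=max(cs,key=cv2.contourArea); r=cv2.minAreaRect(c);print(fn,np.round(r[0],1),np.round(r[1],1)); v.append((K,C,r[0]))
x,e=tri(*v);print("tongue",x.round(4),np.round(e,4)); H=np.array([.625,.013,.0605])
for th in(1.6,1.7,1.8): # lid dir u from hinge to front; n outer
    u=np.array([-np.cos(th),0,np.sin(th)]);n=np.array([np.sin(th),0,np.cos(th)]); print(th,"edge",(H+.17*u+.008*n).round(3),"tongue mid",(H+.178*u-.017*n).round(3))
im,K,C=load("top1");cs,K,C=blobs("top1",(295,118,332,146),lambda h:h[...,2]<80,50)
for c in cs: print("weight",onplane(K,C,[cv2.minAreaRect(c)[0]],.07).round(3))
```

```text
top0 [316.5 155.5] [13. 11.]Traceback (most recent call last):
  File "<stdin>", line 6, in <module>
ValueError: max() iterable argument is empty
```

Run:
```python
from h import *
from m1 import blobs
_,K,C=load("top0");_,Ks,Cs=load("side0")
x,e=tri((K,C,(316.5,155.5)),(Ks,Cs,(355.8,174.3)));print("tongue",x.round(4),np.round(e,4)); H=np.array([.625,.013,.0605])
for th in(1.6,1.7,1.8):
    u=np.array([-np.cos(th),0,np.sin(th)]);n=np.array([np.sin(th),0,np.cos(th)]); print(th,"edge",(H+.17*u+.008*n).round(3),"tongue mid",(H+.178*u-.017*n).round(3))
cs,K,C=blobs("top0",(295,118,332,146),lambda h:h[...,2]<90,50)
for c in cs: print("weight",onplane(K,C,[cv2.minAreaRect(c)[0]],.07).round(3))
```

```text
tongue [0.6598 0.0101 0.2405] [0.0007 0.0007]
1.6 edge [0.638 0.013 0.23 ] tongue mid [0.613 0.013 0.239]
1.7 edge [0.655 0.013 0.228] tongue mid [0.631 0.013 0.239]
1.8 edge [0.671 0.013 0.224] tongue mid [0.649 0.013 0.238]
```

{"method": "step_arm", "body": {"moves": [[1, 340, 0, 0, 0, 0, 0], [1, 340, 0, 0, 0, 0, 0], [1, 340, 0, 0, 0, 0, 0], [1, 340, 0, 0, 0, 0, 0], [1, 340, 0, 0, 0, 0, 0], [1, 340, 0, 0, 0, 0, 0], [1, 340, 0, 0, 0, 0, 0], [1, 340, 0, 0, 0, 0, 0], [1, 340, 0, 0, 0, 0, 0], [1, 340, 0, 0, 0, 0, 0]]}}

```text
clock: 15.6
position: [0.7429, 0.0139, 0.3041]
ee_rot: [-0.0, 1.0, -0.0, -0.001]
ft_force: [-0.3, 0.4, -0.1]
grip_width: -0.003
grasp_force: 0.0
```

{"method": "step_arm", "body": {"moves": [[1, 0, 0, -40, 0, 0, 0], [1, 0, 0, -80, 0, 0, 0], [1, 0, 0, -115, 0, 0, 0], [1, 0, 0, -115, 0, 0, 0], [1, 0, 0, -115, 0, 0, 0]]}}

```text
clock: 16.1
position: [0.743, 0.0142, 0.1919]
ee_rot: [-0.001, 1.0, 0.0, 0.001]
ft_force: [-0.3, -0.1, 1.2]
grip_width: 0.001
grasp_force: 0.0
```

{"method": "step_arm", "body": {"moves": [[1, -40, 0, 0, 0, 0, 0], [1, -62, 0, 0, 0, 0, 0], [1, -82, 0, 0, 0, 0, 0], [1, -98, 0, 1, 0, 0, 0], [1, -120, 0, 5, 0, 0, 0], [1, -134, 0, 3, 0, 0, 0], [1, -147, 0, -1, 0, 0, 0], [1, -160, 0, -6, 0, 0, 0], [1, -172, 0, -12, 0, 0, 0], [1, -183, 0, -19, 0, 0, 0]]}}

```text
clock: 17.1
position: [0.5619, 0.0141, 0.175]
ee_rot: [-0.0, 1.0, 0.001, 0.004]
ft_force: [0.7, -0.5, 0.8]
grip_width: 0.001
grasp_force: 0.8
```

{"method": "step_arm", "body": {"moves": [[1, -11, 0, -8, 0, 0, 0], [1, -21, 0, -18, 0, 0, 0], [1, -30, 0, -28, 0, 0, 0], [1, -38, 0, -39, 0, 0, 0], [1, -44, 0, -51, 0, 0, 0], [1, -50, 0, -63, 0, 0, 0], [1, -54, 0, -76, 0, 0, 0], [1, -57, 0, -89, 0, 0, 0], [1, -57, 0, -89, 0, 0, 0]]}}

```text
clock: 18.0
position: [0.5027, 0.0139, 0.0805]
ee_rot: [-0.001, 1.0, -0.0, -0.001]
ft_force: [0.5, -0.2, -0.3]
grip_width: -0.001
grasp_force: 0.0
```

Run:
```python
from h import *
b,_,_=save("side","side2");cv2.imwrite("pics/c6.png",cv2.resize(b[130:400,200:480],None,fx=2.2,fy=2.2))
```

```text
(no output)
```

View pics/c6.png

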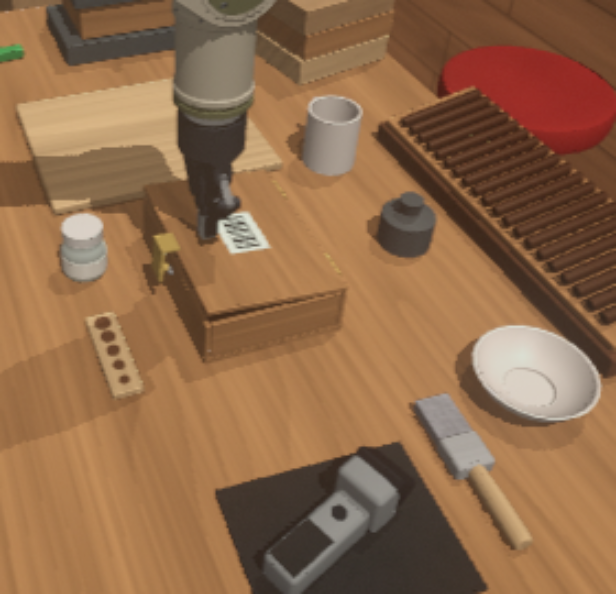

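The lid rests almost shut on the catch with a small gap at the front. The tongue is at (165,255) and the striped label at (243,232). I'll press at the front edge.

{"method": "step_arm", "body": {"moves": [[1, 0, 0, 14, 0, 0, 0], [1, -28, 0, 14, 0, 0, 0], [1, -28, 0, 4, 0, 0, 0], [1, -28, 0, -1, 0, 0, 0], [1, -28, 0, -5, 0, 0, 0], [1, -28, 0, -9, 0, 0, 0], [1, -28, 0, -12, 0, 0, 0], [1, -28, 0, -14, 0, 0, 0], [1, -28, 0, -16, 0, 0, 0], [1, -28, 0, -16, 0, 0, 0]]}}

```text
clock: 19.05
position: [0.4757, 0.0141, 0.0679]
ee_rot: [-0.0, 1.0, 0.0, -0.0]
ft_force: [-16.1, -1.0, 36.8]
grip_width: -0.001
grasp_force: 18.2
```

{"method": "step_arm", "body": {"moves": [[1, 0, 0, 10, 0, 0, 0], [1, 0, 0, 50, 0, 0, 0], [1, -40, 0, 100, 0, 0, 0], [1, -60, 0, 150, 0, 0, 0], [1, -60, 0, 200, 0, 0, 0], [0.5, -60, 0, 200, 0, 0, 0], [0.3, -60, 0, 200, 0, 0, 0]]}}

```text
clock: 19.75
position: [0.4167, 0.0143, 0.2687]
ee_rot: [-0.001, 1.0, 0.001, 0.003]
ft_force: [0.7, -0.0, 0.1]
grip_width: 0.332
grasp_force: 0.0
```

Run:
```python
from h import *
st();save("top","top2");a,_,_=save("side","side3");w,_,_=save("wrist","w6")
A=cv2.resize(a[190:420,240:480],(480,460));W=cv2.resize(w[100:420,150:400],(320,410));
c=np.zeros((460,800,3),np.uint8);c[:,:480]=A;c[:410,480:]=W;cv2.imwrite("pics/c7.png",c)
```

```text
{'clock': 19.75, 'joint_pos': [-0.424, -0.178, 0.249, 1.921, 0.044, 1.387, 1.385], 'position': [0.417, 0.014, 0.269], 'ee_rot': [-0.001, 1.0, 0.001, 0.003], 'ft_force': [0.712, -0.031, 0.115], 'grip_width': 0.332, 'grasp_force': 0.0}
```

View pics/c7.png

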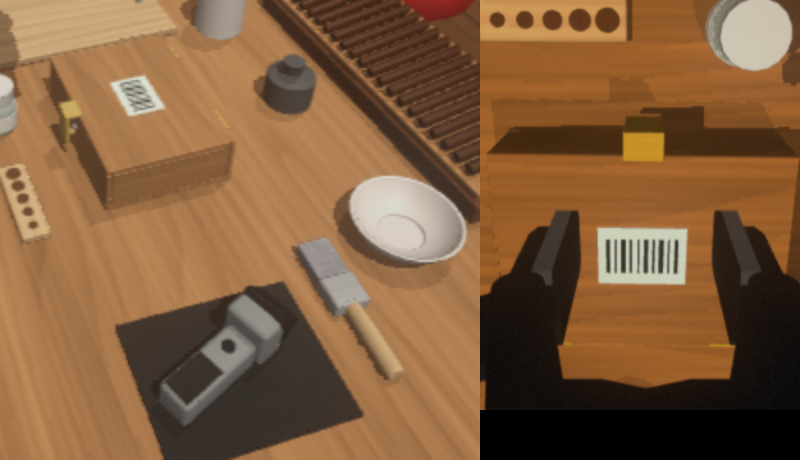

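The lid is fully shut, with its front edge flush and the tongue over the catch. The label is at about (643,256) in the right crop. The scanner is still on its mat.

{"method": "step_arm", "body": {"moves": [[0.15, 10, -345, 10, 0, 0, 0], [0.15, 10, -345, 10, 0, 0, 0], [0.15, 10, -345, 10, 0, 0, 0], [0.15, 10, -345, 10, 0, 0, 0], [0.15, 10, -345, 10, 0, 0, 0], [0.15, 10, -345, 10, 0, 0, 0], [0.15, 10, -345, 10, 0, 0, 0], [0.15, 10, -345, 10, 0, 0, 0], [0.15, 10, -345, 10, 0, 0, 0], [0.15, 10, -345, 10, 0, 0, 0]]}}

```text
clock: 20.9
position: [0.4254, -0.3298, 0.2748]
ee_rot: [-0.001, 1.0, 0.0, -0.001]
ft_force: [0.6, 0.7, -0.2]
grip_width: 0.852
grasp_force: 0.0
```

Run:
```python
from h import *
st();a,_,_=save("wrist","w7");cv2.imwrite("pics/c8.png",a)
_,K,C=load("w6");print("label",onplane(K,C,[(277.3,299.8),(243,278),(311.7,278),(241.5,322),(312.5,322)],.0685).round(4).tolist())
from m1 import blobs
cs,K,C=blobs("top2",(300,185,330,215),lambda h:(h[...,1]<80)&(h[...,2]>120),20)
for c in cs: r=cv2.minAreaRect(c);print("label top",r,onplane(K,C,[r[0]],.0685).round(4))
```

```text
{'clock': 20.9, 'joint_pos': [-0.095, 0.127, 0.741, 1.657, -0.087, 1.394, 2.231], 'position': [0.425, -0.33, 0.275], 'ee_rot': [-0.001, 1.0, 0.0, -0.001], 'ft_force': [0.601, 0.688, -0.201], 'grip_width': 0.852, 'grasp_force': 0.0}
label [[0.5415, 0.0117, 0.0685], [0.5167, -0.0227, 0.0685], [0.5167, 0.0462, 0.0685], [0.5677, -0.0257, 0.0685], [0.5677, 0.0484, 0.0685]]
label top ((312.0, 204.5), (15.0, 22.0), 90.0) [[0.5413 0.0121 0.0685]]
```

View pics/c8.png

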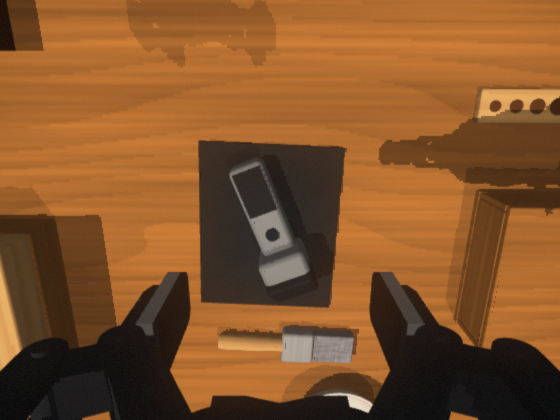

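The scanner lies on the mat: handle end at about (245,165), head at about (285,265), and its axis points down-right. The label comes out at (0.541, 0.012, 0.0685) from two views.

Run:
```python
from h import *
_,K,C=load("w7");im,Kt,Ct=load("top2")
L=onplane(K,C,[(230,170),(258,243)],.036);Rr=onplane(K,C,[(262,158),(292,235)],.036)
for P in(L,Rr):
    d=P[1]-P[0];print(P.round(4).tolist(),"yaw",np.arctan2(d[1],d[0]).round(3))
end=onplane(K,C,[(246,164)],.036)[0]
# handle side edges mid-axis, origin 75 mm ahead of the end
d=(L[1]-L[0])+(Rr[1]-Rr[0]);d/=np.linalg.norm(d);print("w",abs(np.cross(d[:2],(Rr[0]-L[0])[:2])).round(4),"end",end.round(4),"yaw",np.arctan2(d[1],d[0]).round(3),"origin",(end+.075*d).round(4))
# button (272,234): height from wrist + side/top
A=lambda u,v:(160+u/2.6-.3,120+v/2.6-.3)
_,Kw,Cw=load("side0");B=lambda u,v:(200+u/2.3-.3,160+v/2.3-.3)
print("button tri",*[np.round(q,4) for q in tri((K,C,(272,234)),(Kw,Cw,B(355,466)),(Kt,Ct,A(681,260)))])
m=onplane(K,C,[(199,141),(345,148),(330,306),(202,302)],.004);print("mat",m.mean(0).round(4),m[:,:2].round(3).tolist())
```

```text
[[0.425, -0.3806, 0.036], [0.5058, -0.3531, 0.036]] yaw 0.329
[[0.4126, -0.3476, 0.036], [0.4964, -0.3161, 0.036]] yaw 0.36
w 0.0353 end [ 0.4188 -0.364   0.036 ] yaw 0.345 origin [ 0.4894 -0.3387  0.036 ]
button tri [ 0.4954 -0.3371  0.0382] [0.0011 0.0009 0.0004]
mat [ 0.5021 -0.3419  0.004 ] [[0.4, -0.417], [0.407, -0.258], [0.604, -0.266], [0.598, -0.426]]<stdin>:8: DeprecationWarning: Arrays of 2-dimensional vectors are deprecated. Use arrays of 3-dimensional vectors instead. (deprecated in NumPy 2.0)
```

{"method": "step_arm", "body": {"moves": [[0, 63, -9, 0, 0, 0, -0.15], [0, 63, -9, 0, 0, 0, -0.3], [0, 63, -9, 0, 0, 0, -0.45], [0, 63, -9, 0, 0, 0, -0.6], [0, 63, -9, 0, 0, 0, -0.75], [0, 63, -9, 0, 0, 0, -0.9], [0, 63, -9, 0, 0, 0, -1.05], [0, 63, -9, 0, 0, 0, -1.2], [0, 63, -9, 0, 0, 0, -1.35], [0, 63, -9, 0, 0, 0, -1.4]]}}

```text
clock: 21.95
position: [0.4888, -0.3383, 0.2756]
ee_rot: [0.645, 0.764, 0.001, -0.0]
ft_force: [-0.1, 1.1, -0.9]
grip_width: 1.001
grasp_force: 0.0
```

{"method": "step_arm", "body": {"moves": [[0, 0, 0, 0, 0, 0, -0.15], [0, 0, 0, 0, 0, 0, -0.3], [0, 0, 0, 0, 0, 0, -0.45], [0, 0, 0, 0, 0, 0, -0.6], [0, 0, 0, 0, 0, 0, -0.75], [0, 0, 0, 0, 0, 0, -0.9], [0, 0, 0, 0, 0, 0, -1.05], [0, 0, 0, 0, 0, 0, -1.2], [0, 0, 0, 0, 0, 0, -1.35], [0, 0, 0, 0, 0, 0, -1.4]]}}

```text
clock: 22.95
position: [0.4888, -0.3384, 0.2754]
ee_rot: [0.986, 0.169, 0.0, -0.001]
ft_force: [-1.5, -0.3, 0.2]
grip_width: 1.0
grasp_force: 0.0
```

{"method": "step_arm", "body": {"moves": [[0, 0, 0, 0, 0, 0, 0], [0, 0, 0, 0, 0, 0, 0]]}}

```text
clock: 23.15
position: [0.4886, -0.339, 0.2756]
ee_rot: [0.985, 0.172, 0.0, -0.0]
ft_force: [-0.0, 0.3, -0.3]
grip_width: 1.0
grasp_force: 0.0
```

Run:
```python
from h import *
o=manip.get_obs();st();Rm=R.from_quat(o["ee_rot"]).as_matrix();print("tool y",Rm[:,1].round(3),"scanner dir err",(np.arctan2(Rm[1,0],Rm[0,0])-.345).round(3))
save("wrist","w8")
```

```text
{'clock': 23.15, 'joint_pos': [-0.375, 0.475, 1.256, 1.523, -0.453, 1.472, -0.332], 'position': [0.489, -0.339, 0.276], 'ee_rot': [0.985, 0.172, 0.0, -0.0], 'ft_force': [-0.04, 0.333, -0.316], 'grip_width': 1.0, 'grasp_force': 0.0}
tool y [ 0.339 -0.941 -0.001] scanner dir err 0.001
```

View pics/w8.png

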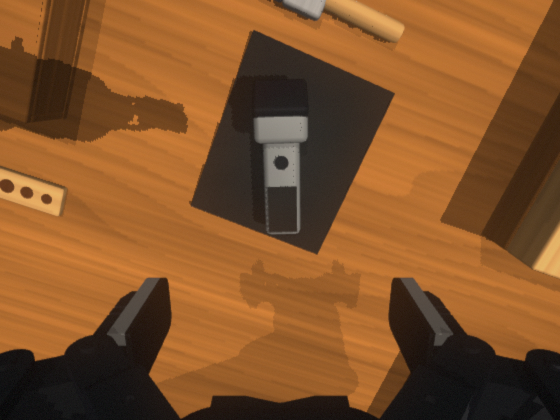

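The scanner is upright in the view with its axis at x ≈ 282, centred and aligned with the fingers. I'll descend and grip.

{"method": "step_arm", "body": {"moves": [[0.1, 0, 0, -50, 0, 0, 0], [0.1, 0, 0, -100, 0, 0, 0], [0.1, 0, 0, -150, 0, 0, 0], [0.1, 0, 0, -200, 0, 0, 0], [0.1, 0, 0, -240, 0, 0, 0], [0.1, 0, 0, -258, 0, 0, 0], [0.1, 0, 0, -261, 0, 0, 0], [0.1, 0, 0, -261, 0, 0, 0], [0.3, 0, 0, -261, 0, 0, 0], [0.5, 0, 0, -261, 0, 0, 0]], "grip_force": 45}}

```text
clock: 24.2
position: [0.4893, -0.3405, 0.0166]
ee_rot: [0.985, 0.171, 0.001, 0.001]
ft_force: [-0.5, -0.7, 0.2]
grip_width: 0.577
grasp_force: 0.0
```

{"method": "step_arm", "body": {"moves": [[0.8, 0, 0, 0, 0, 0, 0], [0.8, 0, 0, 0, 0, 0, 0], [0.8, 0, 0, 0, 0, 0, 0], [0.8, 0, 0, 0, 0, 0, 0]], "grip_force": 45}}

```text
clock: 24.6
position: [0.4891, -0.3404, 0.0164]
ee_rot: [0.985, 0.171, 0.001, 0.001]
ft_force: [-0.9, 2.2, 8.6]
grip_width: 0.433
grasp_force: 44.8
```

```bash
python3 -c "
from h import *
st()"
```

```text
{'clock': 24.6, 'joint_pos': [-0.215, 0.715, 0.998, 1.79, -0.698, 1.033, -0.174], 'position': [0.489, -0.34, 0.016], 'ee_rot': [0.985, 0.171, 0.001, 0.001], 'ft_force': [-0.903, 2.157, 8.609], 'grip_width': 0.433, 'grasp_force': 44.777}
```

{"method": "step_arm", "body": {"moves": [[0.8, 0, 0, 30, 0, 0, 0], [0.8, 0, 0, 70, 0, 0, 0], [0.8, 0, 0, 116, 0, 0, 0], [0.8, 0, 30, 116, 0, 0, 0.14], [0.8, 0, 65, 116, 0, 0, 0.28], [0.8, 0, 100, 116, 0, 0, 0.42], [0.8, 0, 135, 116, 0, 0, 0.56], [0.8, 0, 165, 116, 0, 0, 0.7], [0.8, 0, 195, 116, 0, 0, 0.84], [0.8, -2, 214, 116, 0, 0, 0.855]]}}

```text
clock: 25.6
position: [0.4862, -0.1234, 0.131]
ee_rot: [0.824, 0.567, 0.001, -0.001]
ft_force: [-0.1, -0.3, -2.1]
grip_width: 0.438
grasp_force: 46.8
```

{"method": "step_arm", "body": {"moves": [[0.8, 0, 0, 0, 0, 0, 0], [0.8, 0, 0, 0, 0, 0, 0], [0.8, 0, 0, 0, 0, 0, 0]]}}

```text
clock: 25.9
position: [0.4861, -0.1271, 0.131]
ee_rot: [0.826, 0.563, 0.0, 0.0]
ft_force: [-0.5, 0.0, -3.1]
grip_width: 0.435
grasp_force: 46.8
```

Run:
```python
from h import *
o=manip.get_obs();st();Rm=R.from_quat(o["ee_rot"]).as_matrix();p=np.array(o["position"])
d=Rm[:,0]; dn=Rm[:,2]; O=p+dn*.0124; W=O+.077*d-.021*dn; v=(d+dn)/2**.5; L=np.array([.541,.012,.0685])
t=(W[2]-.0685)/-v[2]; print("window",W.round(4),"dist",t.round(4),"hit-label mm",((W+t*v-L)*1000).round(1))
save("wrist","w9");b,_,_=save("side","side4");a,_,_=load("w9")
cv2.imwrite("pics/c10.png",np.hstack([cv2.resize(a,(400,300)),cv2.resize(b[150:400,200:480],(400,357))[:300]]))
```

```text
{'clock': 25.9, 'joint_pos': [-0.817, 0.249, 1.115, 1.947, -0.251, 1.095, 0.026], 'position': [0.486, -0.127, 0.131], 'ee_rot': [0.826, 0.563, 0.0, 0.0], 'ft_force': [-0.517, 0.027, -3.137], 'grip_width': 0.435, 'grasp_force': 46.836}
window [ 0.5143 -0.0555  0.1396] dist 0.1005 hit-label mm [-0.7 -1.3  0. ]
```

View pics/c10.png

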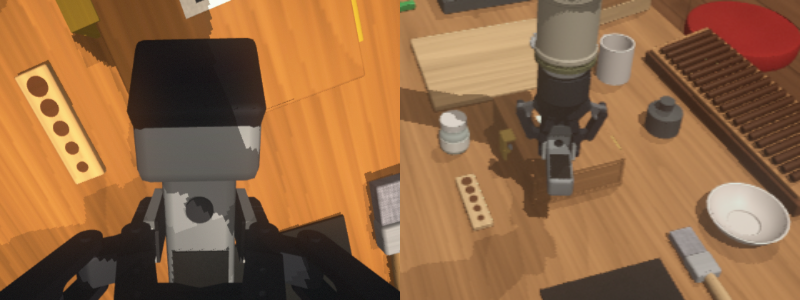

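The scanner sits straight and level in the grip. The computed aim is about 1.5 mm from the label's centre at 100 mm. I'll hold for 3 s.

{"method": "step_arm", "body": {"moves": [[0.8, 0, 1, 0, 0, 0, 0], [0.8, 0, 1, 0, 0, 0, 0], [0.8, 0, 1, 0, 0, 0, 0], [0.8, 0, 1, 0, 0, 0, 0], [0.8, 0, 1, 0, 0, 0, 0], [0.8, 0, 1, 0, 0, 0, 0], [0.8, 0, 1, 0, 0, 0, 0], [0.8, 0, 1, 0, 0, 0, 0], [0.8, 0, 1, 0, 0, 0, 0], [0.8, 0, 1, 0, 0, 0, 0]]}}

```text
clock: 27.0
position: [0.4863, -0.1249, 0.1309]
ee_rot: [0.826, 0.564, 0.0, 0.0]
ft_force: [-0.2, -0.0, -2.9]
grip_width: 0.433
grasp_force: 46.8
```

Run:
```python
from h import *
im,K,C=load("w9");o=manip.get_obs();Rm=R.from_quat(o["ee_rot"]).as_matrix();p=np.array(o["position"]);d,y,dn=Rm.T;O=p+dn*.0124
im2,K2,C2=save("wrist","w10")
P=lambda a,b,c:O+a*d+b*(-y)-c*dn
for n,q in(("button~",P(.007,0,.034)),("head top rear L",P(.027,.026,.06)),("head top rear R",P(.027,-.026,.06)),("head front top L",P(.083,.026,.06)),("R",P(.083,-.026,.06))): print(n,proj(K2,C2,q).round())
```

```text
button~ [[282. 291.]]
head top rear L [[191. 274.]]
head top rear R [[375. 274.]]
head front top L [[174.  61.]]
R [[393.  61.]]
```

{"method": "step_arm", "body": {"moves": [[0.8, 0, 0, 0, 0, 0, 0], [0.8, 0, 0, 0, 0, 0, 0], [0.8, 0, 0, 0, 0, 0, 0], [0.8, 0, 0, 0, 0, 0, 0], [0.8, 0, 0, 0, 0, 0, 0], [0.8, 0, 0, 0, 0, 0, 0], [0.8, 0, 0, 0, 0, 0, 0], [0.8, 0, 0, 0, 0, 0, 0], [0.8, 0, 0, 0, 0, 0, 0], [0.8, 0, 0, 0, 0, 0, 0]]}}

```text
clock: 28.05
position: [0.4862, -0.1249, 0.1308]
ee_rot: [0.826, 0.564, 0.0, 0.0]
ft_force: [-0.6, -0.1, -2.3]
grip_width: 0.437
grasp_force: 46.8
```

{"method": "step_arm", "body": {"moves": [[0.8, 0, 0, 0, 0, 0, 0], [0.8, 0, 0, 0, 0, 0, 0], [0.8, 0, 0, 0, 0, 0, 0], [0.8, 0, 0, 0, 0, 0, 0], [0.8, 0, 0, 0, 0, 0, 0], [0.8, 0, 0, 0, 0, 0, 0], [0.8, 0, 0, 0, 0, 0, 0], [0.8, 0, 0, 0, 0, 0, 0], [0.8, 0, 0, 0, 0, 0, 0], [0.8, 0, 0, 0, 0, 0, 0]]}}

```text
clock: 29.05
position: [0.4863, -0.125, 0.1308]
ee_rot: [0.826, 0.564, 0.0, 0.0]
ft_force: [0.4, 0.2, -3.7]
grip_width: 0.437
grasp_force: 46.8
```

{"method": "step_arm", "body": {"moves": [[0.8, 0, -20, 0, 0, 0, -0.14], [0.8, 0, -55, 0, 0, 0, -0.28], [0.8, 0, -90, 0, 0, 0, -0.42], [0.8, 0, -125, 0, 0, 0, -0.56], [0.8, 0, -160, 0, 0, 0, -0.7], [0.8, 2, -195, 0, 0, 0, -0.84], [0.8, 4, -215, 0, 0, 0, -0.855], [0.8, 4, -215, 0, 0, 0, -0.855], [0.8, 4, -215, 0, 0, 0, -0.855], [0.8, 4, -215, 0, 0, 0, -0.855]]}}

```text
clock: 30.05
position: [0.4906, -0.3388, 0.1306]
ee_rot: [0.985, 0.171, 0.0, -0.0]
ft_force: [0.7, 0.5, -3.0]
grip_width: 0.438
grasp_force: 46.8
```

{"method": "step_arm", "body": {"moves": [[0.8, 0, 0, -40, 0, 0, 0], [0.8, 0, 0, -80, 0, 0, 0], [0.8, 0, 0, -100, 0, 0, 0], [0.8, 0, 0, -110, 0, 0, 0], [0.8, 0, 0, -114, 0, 0, 0], [0.8, 0, 0, -114, 0, 0, 0], [0.8, 0, 0, -114, 0, 0, 0]]}}

```text
clock: 30.75
position: [0.491, -0.3402, 0.018]
ee_rot: [0.985, 0.171, 0.001, 0.001]
ft_force: [0.1, 0.8, -2.6]
grip_width: 0.432
grasp_force: 46.8
```

Still 1.5 mm above the mat. I'll lower it, release and rise.

{"method": "step_arm", "body": {"moves": [[0.8, 0, 0, -2, 0, 0, 0], [0.8, 0, 0, -2, 0, 0, 0], [0.5, 0, 0, -2, 0, 0, 0], [0.2, 0, 0, -2, 0, 0, 0], [0.1, 0, 0, -2, 0, 0, 0], [0.1, 0, 0, -2, 0, 0, 0], [0.1, 0, 0, 20, 0, 0, 0], [0.1, 0, 0, 60, 0, 0, 0], [0.1, 0, 0, 110, 0, 0, 0], [0.1, 0, 0, 160, 0, 0, 0]]}}

```text
clock: 31.75
position: [0.4897, -0.3399, 0.1784]
ee_rot: [0.985, 0.17, -0.0, -0.0]
ft_force: [1.0, -0.2, 0.4]
grip_width: 0.904
grasp_force: 0.0
```

{"method": "step_arm", "body": {"moves": [[0.1, 0, 0, 40, 0, 0, 0], [0.1, -40, 40, 80, 0, 0, 0], [0.1, -80, 80, 100, 0, 0, 0], [0.1, -80, 80, 100, 0, 0, 0], [0.1, -80, 80, 100, 0, 0, 0]]}}

```text
clock: 32.25
position: [0.4147, -0.2634, 0.2755]
ee_rot: [0.985, 0.17, -0.003, -0.003]
ft_force: [-0.1, 0.6, 0.6]
grip_width: 0.898
grasp_force: 0.0
```

Run:
```python
from h import *
st();a,_,_=save("top","top3");b,_,_=save("side","side5")
cv2.imwrite("pics/c11.png",np.hstack([cv2.resize(a[60:330,90:460],(400,300)),cv2.resize(b[130:420,180:520],(400,300))]))
```

```text
{'clock': 32.25, 'joint_pos': [-0.793, -0.087, 1.238, 1.773, 0.081, 1.405, -0.8], 'position': [0.415, -0.263, 0.275], 'ee_rot': [0.985, 0.17, -0.003, -0.003], 'ft_force': [-0.09, 0.614, 0.551], 'grip_width': 0.898, 'grasp_force': 0.0}
```

View pics/c11.png

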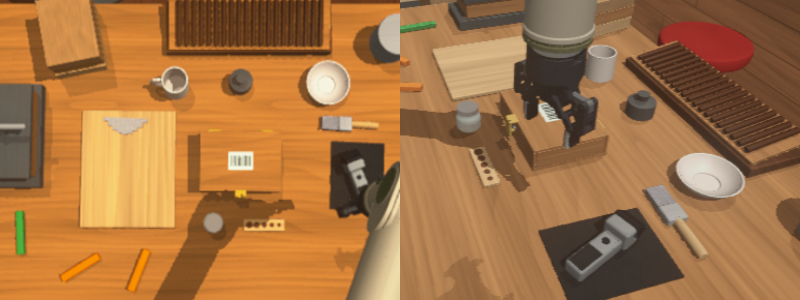

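The lid is shut with its label at (240,160), and the scanner lies flat on the mat at (600,245). The board holds only the blade, and the bystanders are where they started.

```bash
python3 -c "
from workcell import manip
print(manip.hand_in())"
```

```text
the job is handed in; nothing more can be done
None
```

The job is handed in, with no verdict returned: all three cigars present are packed, the lid is pressed shut, the label was scanned from about 10 cm for 3 s, and the scanner is back flat on its mat.

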